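Hang the saddle caddy in the neck of the bar

ROBOT

A 6-joint arm with a two-finger parallel gripper is mounted at the origin on the work surface. World frame = base frame: x ahead of the robot, y to its left, z up, the work surface at z = 0. Lengths are in m, angles in rad, forces in N, time in s.
With the tool pointing down it reaches from about 0.225 to 0.875 m from the base axis. Payload 3.4 kg.
Tool frame: the origin (TCP) lies where the fingers leave the gripper's body, on its centre line; the fingertips stand 73 mm ahead of it and the grasp point (between the pads) lies 54 mm ahead of it (manip.pinch_z is the distance from the TCP to the grasp point, in m); z points along the fingers, y is the line along which they close (so a half turn about z gives the same grasp; the last joint's range is limited). The gripper opens to 85 mm and grips with 20 to 120 N. Pads are 22 mm wide; open, the fingers measure 114 mm over their backs; the gripper's body (76 mm by 85 mm) begins 54 mm behind the grasp point. The pads swing forward as they close: fully open they stand 13 mm farther back than shut.
Start: joints at [1.12, 0.276, 1.505, -0, 1.361, -0.121], TCP at [0.186, 0.544, 0.304] pointing down, gripper open.
Joint ranges: [-2.89, 2.89], [-0.75, 2.08], [0.22, 2.7], [-1.18, 4.32], [0.11, 2.71], [-2.7, 2.7]. Speed limits (rad/s): [2.57, 2.57, 3.14, 3.14, 3.14, 3.14].

INTERFACE

Orientations are given as a unit quaternion [w, x, y, z].
In Python, from rig import readout, imaging, manip gives the robot as it stands. The module is installed in compiled form; this text tells all that it offers.
- The arm moves only by the tool servo_tool, never from a script. Its argument "moves" is a list of rows, each an object with "dp": the shift along the tool's x, y, z in units of 0.2 m (1.0 is 0.2 m), a list of three; "delta_rot": the turn, a rotation vector about the tool's x, y, z in units of 0.1 rad (1.0 is 0.1 rad), a list of three; "fingers": the opening, from 0 (shut) to 1 (fully open). In form: [{"dp": [dx, dy, dz], "delta_rot": [wx, wy, wz], "fingers": fingers}, ...]. A call has 1 to 5 rows; each row shifts and turns the commanded pose from where the row before left it, along the tool's axes as they then stand; what a row does not reach is not made up. A row lasts 1/10 s, in which the tool goes at most 50 mm and 8.59 degrees, less where a joint would pass 70% of its speed; a pose out of reach is approached as far as the arm can. A call with a number of a shift or a turn outside -1 to 1 is refused whole. A call with a gripper value outside its range is refused whole. The fingers move at their own pace and stop on an object; "force" is the grip in N (left out, the last holds). Time passes only in rows, so rows that do not move let the fingers close. It gives the time, the measured TCP pose, the force, the opening and the grip force at its end, in the units of the state.
- readout.get_state(): the state, without advancing time (a new reading comes with each control period).
- imaging.get_image(name): name is "scene" or "top"; returns (picture, depth): 384x512x3 uint8, red, green, blue; 384x512 float32, m along the optical axis (not along the pixel's ray), 0 where there is no reading.
- imaging.calibration(name): a dict with "intrinsics" (3x3 intrinsics, pixels), "dist" ([k1, k2, p1, p2, k3] as OpenCV has them; the pictures are not rectified), "R" (3x3) and "t" (3): a world point X has camera coordinates R X + t. Camera axes: x right, y down, z forward; pixel columns grow to the right and rows downward; lengths in m; the calibration is good to about 2 mm. A picture is of the moment at which its call begins. calibration takes no time and is no camera call.
- manip.sign_off(): hands the job in; it is judged then, once.
The state is a dict: "clock": time; "qpos": joint angles; "qd": joint speeds; "effort": joint torques, N m; "position": TCP position; "ee_rot": TCP orientation; "contact_force": force on the tool from outside, world axes, zero at the start; "moment": the same for the moment, N m; "width": finger opening in m; "gripper_force": force on a finger pad.
Only numpy, scipy, OpenCV 4.12 (cv2) and the standard library are available. Lean on these libraries where they do the work, as an engineer would, in place of code of your own. Each camera call takes 0.05 s, during which the arm holds its last target. There are 200 camera calls.

TASK

Pick up the saddle-shaped parts caddy and drape it astride the horizontal bar of the stand, one pocket on each side, so that its bridge drops fully down into the bar's narrow neck instead of riding on the thick part. Leave it hanging there level, square to the bar and at rest, without disturbing the open carton or the tin.

Things in the scene. Friction and masses are not known exactly. Their poses are not given: they have to be found in the camera images.
- caddy: Loose aluminium saddle caddy, 134 (x) x 70 (y) x 122 mm high, 250-490 g, same when turned half round; starts upright. Origin: centre of underside. Gabled bridge 44 mm long in y; its underside slopes fall 25 degrees from a ridge along y at x 0, z 72. Legs' inner faces at x +-23, open below, z 0 to 61. Outside them two pockets, 45 mm high, to x +-67.
- caddy_grip (a point): Where to pinch the caddy: centre of the black upright grip block on its roof, 100 mm above the caddy's underside. The block is 36 mm (x) by 12 mm (y) and runs from the roof (z 76) to z 122; pinch it along y, fingertips above z 78. Axes as the caddy.
- stand: Fixed grey steel stand. Origin: centre of the underside of its base plate (120 x 270 x 12 mm). Two posts at y +-120 end in dark clamp blocks 46 (x) x 22 (y) mm, tops at z 162, which hold a turned steel bar along y. The caddy's origin is at stand z 86 when riding on the thick bar, z 78 when seated in the neck.
- bar_line (a point): Point on the bar's axis midway between the posts, 140 mm above the stand's underside; bar along y. The bar is 32 mm thick, 380 long; one neck, 18 mm thick, 50 long, with square shoulders, is turned into it. The bar is clamped differently each time: the neck's centre is anywhere from y -40 to +40 of this point and is not measured; find it by touch or eye.
- carton: Bystander: open white paper carton, 60 x 60 x 70 mm, 250 g, loose. Origin: centre of its underside.
- tin: Bystander: closed plain steel tin, 48 mm in diameter, 60 mm high, 250 g, loose. Origin: centre of its underside.

How it is judged:
On the way:
1. the caddy is lifted clear above the bar's height (height (world z) of caddy above 0.15 m), for 0.1 s.
At the end, for the whole second after the job is handed in: The caddy hangs at rest astride the bar, seated in the neck: its origin 73.5 to 82.5 mm above the stand's underside (78 when seated, 86 on the thick bar), within 12 mm of the bar's line and 55 mm of the stand's middle along the bar, upright within 0.15 rad, its y axis within 0.15 rad of the bar (z of caddy in the frame of stand between 0.0735 and 0.0825 m and x of caddy in the frame of stand between -0.012 and 0.012 m and y of caddy in the frame of stand between -0.055 and 0.055 m and angle between caddy's own z axis and vertical below 0.15 rad and angle between the y axis of caddy and the y axis of stand, either way round below 0.15 rad and linear speed of caddy below 0.02 m/s and angular speed of caddy below 0.2 rad/s); the robot touches nothing.
It fails at once if the carton is moved by more than 30 mm or tipped over (distance of carton from where it was at the start of the episode above 0.03 m or angle between carton's own z axis and vertical above 0.4 rad).
It fails at once if the tin is moved by more than 30 mm or tipped over (distance of tin from where it was at the start of the episode above 0.03 m or angle between tin's own z axis and vertical above 0.4 rad).
It also fails if it takes over 51 s, if anything falls off the work surface, if the arm or the gripper's body presses on something with over 40 N, if the wrist force passes 120 N, or if a joint passes its speed limit or range.

## Working session

There is one attempt and no reset: what is moved stays moved. The work goes in short steps, Python scripts to look and compute and a tool call to move; the robot and the scene stay as the last step left them, time stands still between calls to the robot, and variables do not carry over. Pictures are saved under pics/ and viewed, at most 10 in all, crops included, and the job is handed in when it is done.

Besides the shell and the picture viewer there is one more tool, called by a JSON object that holds its "api" and its "payload", one argument or row to a line. servo_tool: Moves the arm, as the interface text tells. Its arguments: {"type":"object","properties":{"moves":{"type":"array"},"force":{"type":"number"}},"required":["moves"]}

```bash
mkdir -p pics; cat > h.py <<'E'
import numpy as np, cv2
from rig import readout, imaging, manip
def grab(n):
    im,d=imaging.get_image(n); return im,d,imaging.calibration(n)
def cloud(d,c):
    h,w=d.shape; u,v=np.meshgrid(np.arange(w),np.arange(h))
    p=np.stack([u,v],-1).reshape(-1,1,2).astype(np.float64)
    n=cv2.undistortPoints(p,np.array(c['intrinsics'],float),np.array(c['dist'],float)).reshape(h,w,2)
    P=np.dstack([n*d[...,None],d])
    W=(P-np.array(c['t']))@np.array(c['R'])
    W[d==0]=np.nan
    return W
E
python3 - <<'E'
from h import *
for n in("scene","top"):
    im,d,c=grab(n); cv2.imwrite(f"pics/{n}0.png",im[...,::-1]); np.savez(f"{n}0.npz",im=im,W=cloud(d,c))
    print(n,-np.array(c['R']).T@c['t'],(d>0).mean())
print(readout.get_state())
E
```

```text
scene [1.25317932 0.30646728 0.80618898] 0.9958953857421875
top [0.44902824 0.00355321 0.98715434] 0.9961039225260416
{'clock': 0.1, 'qpos': array([ 1.12002170e+00,  2.76542383e-01,  1.50602404e+00, -2.39358428e-05,
        1.36070922e+00, -1.20948439e-01]), 'qd': array([ 0.00165486, -0.0011602 , -0.00437291, -0.00056497,  0.00101577,
       -0.00202356]), 'effort': array([ 8.47079664e-04, -4.17700589e+01, -2.46404475e+01, -2.30271507e-04,
        5.74234888e-03,  1.16561046e-05]), 'position': array([0.18605531, 0.543685  , 0.30311308]), 'ee_rot': array([-2.26059885e-04,  1.64164077e-01,  9.86432688e-01, -8.10644347e-04]), 'contact_force': array([-0.1339211 , -0.28907771,  0.99572304]), 'moment': array([-0.00024681, -0.03872079, -0.0126316 ]), 'gripper_force': 0.0, 'width': 0.08524929745028048}
```

View pics/scene0.png

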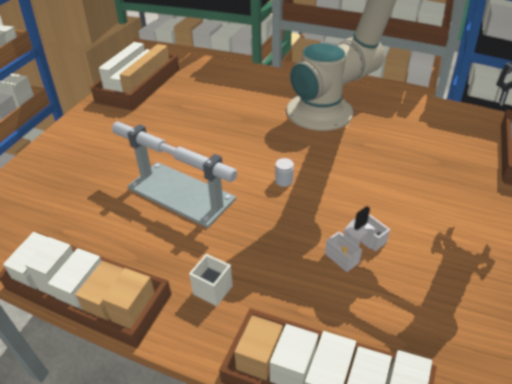

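View pics/top0.png

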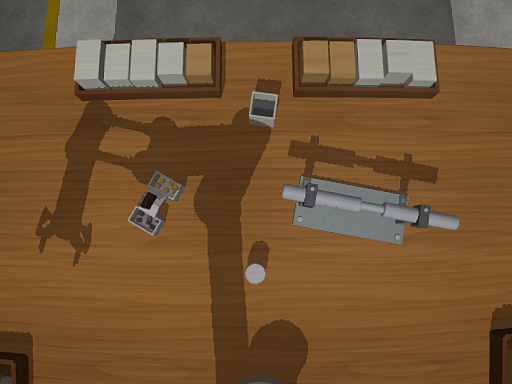

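The scene view shows the caddy at about (358,240), the stand with its bar from (120,128) to (232,172), the tin at (285,172) and the carton at (212,279). In the top view the caddy's black grip is at about (150,200), the bar runs from (285,191) to (458,223) with the neck near (373,208), the tin is at (255,273) and the carton at (263,108).

```bash
python3 - <<'E'
from h import *
for n in("top","scene"):
    f=np.load(n+"0.npz"); im=f['im'].astype(int); W=f['W']; X,Y,Z=W[...,0],W[...,1],W[...,2]
    mx=im.max(-1); sat=mx-im.min(-1)
    print("==",n)
    # bar (both views): above 0.125 in region y<-0.03
    box=(X>0.2)&(X<0.6)&(Y<-0.02)&(Y>-0.5)
    m=box&(Z>0.145)&(Z<0.17); P=W[m]
    (vx,vy,cx,cy)=cv2.fitLine(P[:,:2].astype(np.float32),cv2.DIST_HUBER,0,.01,.01).ravel()
    a=np.array([vx,vy]); a*=np.sign(a[1]); c0=np.array([cx,cy])
    print("bar dir",a,"ang",np.arctan2(-a[0],a[1]),"c",c0,len(P))
    # profile along bar
    m=box&(Z>0.12)&(Z<0.175); P=W[m]; r=P[:,:2]-c0; s=r@a; p=r@np.array([a[1],-a[0]])
    for k in np.arange(-.21,.21,.01):
        q=(s>=k)&(s<k+.01)
        if q.sum()>3: print("%.3f n%d z%.3f p %.3f..%.3f"%(k,q.sum(),np.percentile(P[q,2],95),*np.percentile(p[q],[3,97])))
    # base plate
    m=box&(Z>0.006)&(Z<0.02)&(sat<45)&(mx>60)
    m=cv2.morphologyEx(m.astype(np.uint8),cv2.MORPH_OPEN,np.ones((3,3)))>0
    print("plate",cv2.minAreaRect(W[m][:,:2].astype(np.float32)),W[m].mean(0))
    # caddy
    cb=(X>0.2)&(X<0.65)&(Y>0.1)&(Y<0.42)
    m=cb&(Z>0.025)&(Z<0.14)&(sat<60)
    P=W[m]; print("caddy rect",cv2.minAreaRect(P[:,:2].astype(np.float32)),P[:,2].max())
    g=cb&(Z>0.085)&(Z<0.15); P=W[g]; print("grip",P[:,:2].mean(0),len(P),cv2.minAreaRect(P[:,:2].astype(np.float32)),np.percentile(P[:,2],[5,50,95]))
    g=cb&(Z>0.115)&(Z<0.15); P=W[g]; 
    if len(P): print("griptop",P[:,:2].mean(0),len(P),cv2.minAreaRect(P[:,:2].astype(np.float32)))
    for nm,b in(("tin",(X>.2)&(X<.45)&(Y>-.1)&(Y<.12)),("carton",(X>.5)&(X<.75)&(Y>-.1)&(Y<.12))):
        P=W[b&(Z>.045)&(Z<.09)]; print(nm,cv2.minAreaRect(P[:,:2].astype(np.float32)),P[:,2].max())
E
```

```text
== top
bar dir [0.19013989 0.981757  ] ang -0.19130464 c [ 0.50713116 -0.23147014] 2623
-0.200 n23 z0.157 p -0.014..0.015
-0.190 n66 z0.158 p -0.015..0.015
-0.180 n71 z0.159 p -0.014..0.016
-0.170 n68 z0.158 p -0.014..0.016
-0.160 n70 z0.159 p -0.014..0.016
-0.150 n66 z0.159 p -0.013..0.015
-0.140 n64 z0.159 p -0.013..0.014
-0.130 n61 z0.165 p -0.021..0.021
-0.120 n106 z0.168 p -0.021..0.021
-0.110 n170 z0.166 p -0.021..0.022
-0.100 n63 z0.159 p -0.013..0.014
-0.090 n68 z0.160 p -0.013..0.015
-0.080 n72 z0.159 p -0.015..0.015
-0.070 n70 z0.158 p -0.015..0.015
-0.060 n70 z0.158 p -0.015..0.015
-0.050 n72 z0.158 p -0.015..0.015
-0.040 n91 z0.159 p -0.014..0.014
-0.030 n40 z0.152 p -0.008..0.009
-0.020 n41 z0.153 p -0.008..0.008
-0.010 n41 z0.153 p -0.008..0.009
0.000 n41 z0.151 p -0.008..0.009
0.010 n37 z0.152 p -0.008..0.009
0.020 n66 z0.158 p -0.014..0.015
0.030 n76 z0.159 p -0.014..0.016
0.040 n69 z0.159 p -0.014..0.014
0.050 n75 z0.159 p -0.014..0.015
0.060 n76 z0.159 p -0.014..0.015
0.070 n74 z0.159 p -0.014..0.015
0.080 n70 z0.159 p -0.014..0.015
0.090 n75 z0.160 p -0.014..0.015

[... 2710 characters left out ...]
29704749584198, 0.24236518144607544), (0.07199457287788391, 0.1382170021533966), 60.142738342285156) 0.12519971964621376
grip [0.53502471 0.24271846] 213 ((0.5309496521949768, 0.24216878414154053), (0.013966122642159462, 0.03600522503256798), 60.58535385131836) [0.08757404 0.10989957 0.12386837]
griptop [0.53279906 0.24247794] 87 ((0.5313957333564758, 0.24227312207221985), (0.0132917370647192, 0.035344447940588), 58.83935546875)
tin ((0.3692520558834076, 0.008413555100560188), (0.04484851285815239, 0.04542042315006256), 7.543702125549316) 0.06403789133545637
carton ((0.6476720571517944, -0.06054520606994629), (0.25442805886268616, 0.06536485254764557), 29.223373413085938) 0.08945220981935123
```

```bash
cat >> h.py <<'E'
def plan(x,y,z,ydeg):
    """tool-frame shift (units) to world target, and turn about tool z (units); ydeg = heading of tool y"""
    from scipy.spatial.transform import Rotation as Ro
    s=readout.get_state(); q=s['ee_rot']; R=Ro.from_quat([*q[1:],q[0]]).as_matrix()
    a=np.radians(ydeg); T=np.array([[-np.sin(a),np.cos(a),0],[np.cos(a),np.sin(a),0],[0,0,-1]]).T
    print("clock",s['clock'],"pos",s['position'].round(4),"w",s['width'],"F",s['contact_force'].round(2),"yhead",np.degrees(np.arctan2(R[1,1],R[0,1])))
    print("dp units",((R.T@(np.array([x,y,z])-s['position']))/.2).round(3),"rot units",(Ro.from_matrix(R.T@T).as_rotvec()/.1).round(3))
E
python3 - <<'E'
from h import *
for n in("top","scene"):
    f=np.load(n+"0.npz"); W=f['W']; P=W[(W[...,0]>.2)&(W[...,0]<.6)&(W[...,1]<-.02)&(W[...,1]>-.5)]
    a=np.array([.19,.9818]); b=np.array([.9818,-.19]); c0=np.array([.508,-.225])
    P=P[(P[:,2]>.12)&(P[:,2]<.175)]; s=(P[:,:2]-c0)@a; p=(P[:,:2]-c0)@b
    # top-surface points = crest of thick bar
    m=(abs(s)<.09)&(P[:,2]>.1545); print(n,"crest p mean",p[m].mean(),"mean z crest",P[m,2].mean())
    pc=p[m].mean(); m=(abs(p-pc)<.012)&(abs(s)<.07)
    hi=P[:,2]>.1545; t=np.sort(s[m&hi]); g=np.diff(t); k=g.argmax(); print("thick ends",t[k],t[k+1],"centre",(t[k]+t[k+1])/2)
    lo=P[:,2]<.1535; nk=m&lo&(abs(p-pc)<.005); print("neck pts s",np.percentile(s[nk],[0,5,95,100]),"z",P[nk,2].max())
    print("centre xy",c0+a*(t[k]+t[k+1])/2+b*pc)
    cl=m=(abs(p-pc)<.03)&(P[:,2]>.161); print("clamps",[ (s[cl&q].min().round(4),s[cl&q].max().round(4)) for q in(s<0,s>0)])
plan(.5295,.2415,.25,60)
E
```

```text
top crest p mean 0.001124580293330424 mean z crest 0.15687283205066396
thick ends -0.017990882530959457 0.013749418482320964 centre -0.0021207320243192464
neck pts s [-0.06104331 -0.03664491  0.00941615  0.01198779] z 0.15312867685319317
centre xy [ 0.50870117 -0.2272958 ]
clamps [(np.float64(-0.1304), np.float64(-0.0405)), (np.float64(0.109), np.float64(0.1312))]
scene crest p mean 0.003867737827319801 mean z crest 0.15610703776224708
thick ends -0.034772558737627135 0.014958896643253818 centre -0.009906831047186659
neck pts s [-0.06551674 -0.04585737  0.00882163  0.06078075] z 0.15344885321378682
centre xy [ 0.50991505 -0.2354614 ]
clamps [(np.float64(-0.1295), np.float64(-0.1061)), (np.float64(0.1112), np.float64(0.1342))]
clock 0.1 pos [0.1861 0.5437 0.3031] w 0.08524929745028048 F [-0.13 -0.29  1.  ] yhead 71.10264694622563
dp units [-2.114 -0.873  0.267] rot units [-0.017 -0.     1.938]
```

{"api": "servo_tool", "payload": {
  "moves": [
    {"dp":[-0.2,-0.08,0],"delta_rot":[0,0,0],"fingers":1},
    {"dp":[-0.21,-0.09,0.02],"delta_rot":[0,0,0],"fingers":1},
    {"dp":[-0.21,-0.09,0.02],"delta_rot":[0,0,0],"fingers":1},
    {"dp":[-0.21,-0.09,0.02],"delta_rot":[0,0,0],"fingers":1},
    {"dp":[-0.21,-0.09,0.02],"delta_rot":[0,0,0],"fingers":1}
  ],
  "force": 60
}}

```text
clock: 0.6
position: [0.3554, 0.392, 0.2874]
ee_rot: [-0.0, 0.164, 0.986, -0.0]
contact_force: [0.2, 0.4, 0.5]
width: 0.0854
gripper_force: 0.0
```

{"api": "servo_tool", "payload": {
  "moves": [
    {"dp":[-0.21,-0.09,0.02],"delta_rot":[0,0,0],"fingers":1},
    {"dp":[-0.21,-0.09,0.02],"delta_rot":[0,0,0],"fingers":1},
    {"dp":[-0.21,-0.09,0.02],"delta_rot":[0,0,0],"fingers":1},
    {"dp":[-0.21,-0.09,0.02],"delta_rot":[0,0,0],"fingers":1},
    {"dp":[-0.2,-0.08,0.02],"delta_rot":[0,0,0],"fingers":1}
  ]
}}

```text
clock: 1.1
position: [0.5239, 0.241, 0.2674]
ee_rot: [-0.0, 0.164, 0.986, -0.0]
contact_force: [0.5, 0.9, 0.3]
width: 0.0853
gripper_force: 0.0
```

{"api": "servo_tool", "payload": {
  "moves": [
    {"dp":[0,0,0.0],"delta_rot":[0,0,0.97],"fingers":1},
    {"dp":[0,0,0],"delta_rot":[0,0,0.97],"fingers":0.7},
    {"dp":[0,0,0],"delta_rot":[0,0,0],"fingers":0.7}
  ]
}}

```text
clock: 1.4
position: [0.5229, 0.2422, 0.2672]
ee_rot: [-0.001, 0.259, 0.966, -0.0]
contact_force: [-0.8, 0.6, -0.7]
width: 0.0601
gripper_force: 0.0
```

```bash
python3 -c "
from h import *
plan(.5295,.2415,.157,60)"
```

```text
clock 1.4 pos [0.5229 0.2422 0.2672] w 0.060139747415971403 F [-0.77  0.62 -0.68] yhead 59.93594336604048
dp units [-0.031  0.014  0.551] rot units [-0.009 -0.01  -0.011]
```

{"api": "servo_tool", "payload": {
  "moves": [
    {"dp":[-0.03,0.015,0.1],"delta_rot":[0,0,0],"fingers":0.7},
    {"dp":[0,0,0.15],"delta_rot":[0,0,0],"fingers":0.7},
    {"dp":[0,0,0.15],"delta_rot":[0,0,0],"fingers":0.7},
    {"dp":[0,0,0.1],"delta_rot":[0,0,0],"fingers":0.7},
    {"dp":[0,0,0.05],"delta_rot":[0,0,0],"fingers":0.7}
  ]
}}

```text
clock: 1.9
position: [0.5281, 0.2423, 0.1557]
ee_rot: [-0.002, 0.258, 0.966, -0.001]
contact_force: [-1.1, 0.4, 0.1]
width: 0.0593
gripper_force: 0.0
```

```bash
python3 -c "
from h import *
plan(.5295,.2415,.157,60)
im,d,c=grab('scene');cv2.imwrite('pics/s1.png',cv2.resize(im[180:290,280:440,::-1],None,fx=4,fy=4))"
```

```text
clock 1.9 pos [0.5281 0.2423 0.1557] w 0.05932758835962926 F [-1.09  0.38  0.05] yhead 60.131150748319335
dp units [-0.008 -0.    -0.006] rot units [-0.029 -0.027  0.023]
```

View pics/s1.png

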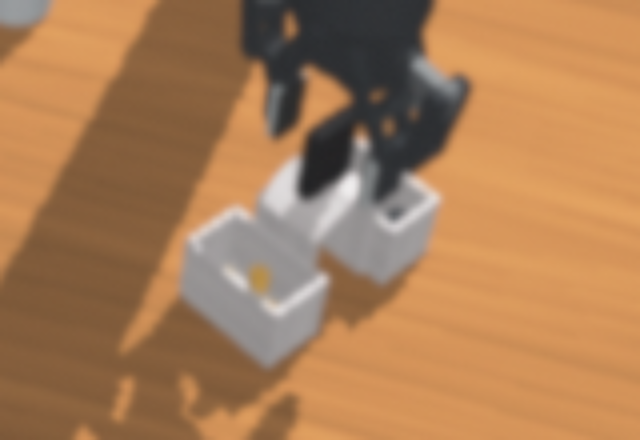

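The crop shows the two fingers on either side of the black grip block (crop ≈(325,155)), not touching anything. I raise the tool 2 mm and close.

{"api": "servo_tool", "payload": {
  "moves": [
    {"dp":[-0.005,0,-0.01],"delta_rot":[0,0,0],"fingers":0.4},
    {"dp":[0,0,0],"delta_rot":[0,0,0],"fingers":0.2},
    {"dp":[0,0,0],"delta_rot":[0,0,0],"fingers":0.05},
    {"dp":[0,0,0],"delta_rot":[0,0,0],"fingers":0},
    {"dp":[0,0,0],"delta_rot":[0,0,0],"fingers":0}
  ],
  "force": 60
}}

```text
clock: 2.45
position: [0.5308, 0.2419, 0.1609]
ee_rot: [0.001, 0.259, 0.966, 0.0]
contact_force: [0.1, -0.6, 3.2]
width: 0.0108
gripper_force: 61.4
```

{"api": "servo_tool", "payload": {
  "moves": [
    {"dp":[0,0,0],"delta_rot":[0,0,0],"fingers":0},
    {"dp":[0,0,0],"delta_rot":[0,0,0],"fingers":0},
    {"dp":[0,0,0],"delta_rot":[0,0,0],"fingers":0}
  ]
}}

```text
clock: 2.75
position: [0.5308, 0.242, 0.161]
ee_rot: [0.001, 0.259, 0.966, 0.0]
contact_force: [-1.5, -1.2, 6.0]
width: 0.0115
gripper_force: 61.8
```

{"api": "servo_tool", "payload": {
  "moves": [
    {"dp":[0,0,-0.05],"delta_rot":[0,0,0],"fingers":0},
    {"dp":[0,0,-0.1],"delta_rot":[0,0,0],"fingers":0},
    {"dp":[0,0,-0.15],"delta_rot":[0,0,0],"fingers":0},
    {"dp":[0,0,-0.15],"delta_rot":[0,0,0],"fingers":0},
    {"dp":[0,0,-0.15],"delta_rot":[0,0,0],"fingers":0}
  ]
}}

```text
clock: 3.25
position: [0.5298, 0.2419, 0.2806]
ee_rot: [-0.001, 0.259, 0.966, -0.0]
contact_force: [-0.3, 0.5, -1.8]
width: 0.0114
gripper_force: 60.5
```

{"api": "servo_tool", "payload": {
  "moves": [
    {"dp":[0,0,-0.15],"delta_rot":[0,0,0],"fingers":0},
    {"dp":[0,0,-0.15],"delta_rot":[0,0,0],"fingers":0},
    {"dp":[0,0,-0.1],"delta_rot":[0,0,0],"fingers":0},
    {"dp":[0,0,0],"delta_rot":[0,0,0],"fingers":0},
    {"dp":[0,0,0],"delta_rot":[0,0,0],"fingers":0}
  ]
}}

```text
clock: 3.75
position: [0.5299, 0.2418, 0.3591]
ee_rot: [-0.001, 0.259, 0.966, -0.0]
contact_force: [-0.4, 0.5, -3.0]
width: 0.0111
gripper_force: 60.6
```

```bash
python3 -c "
from h import *
plan(.5084,-.2363,.36,79.05)"
```

```text
clock 3.75 pos [0.5299 0.2418 0.3591] w 0.011095244624219062 F [-0.42  0.46 -3.05] yhead 59.99332666522859
dp units [-1.102 -2.124 -0.004] rot units [-0.006 -0.011 -3.326]
```

{"api": "servo_tool", "payload": {
  "moves": [
    {"dp":[-0.03,-0.06,0],"delta_rot":[0,0,0],"fingers":0},
    {"dp":[-0.06,-0.12,0],"delta_rot":[0,0,0],"fingers":0},
    {"dp":[-0.08,-0.16,0],"delta_rot":[0,0,0],"fingers":0},
    {"dp":[-0.09,-0.17,0],"delta_rot":[0,0,0],"fingers":0},
    {"dp":[-0.09,-0.17,0],"delta_rot":[0,0,0],"fingers":0}
  ]
}}

```text
clock: 4.25
position: [0.5217, 0.087, 0.358]
ee_rot: [-0.002, 0.259, 0.966, -0.001]
contact_force: [1.3, 0.0, -2.6]
width: 0.0114
gripper_force: 60.5
```

{"api": "servo_tool", "payload": {
  "moves": [
    {"dp":[-0.09,-0.17,0],"delta_rot":[0,0,0],"fingers":0},
    {"dp":[-0.09,-0.17,0],"delta_rot":[0,0,0],"fingers":0},
    {"dp":[-0.09,-0.17,0],"delta_rot":[0,0,0],"fingers":0},
    {"dp":[-0.09,-0.17,0],"delta_rot":[0,0,0],"fingers":0},
    {"dp":[-0.09,-0.17,0],"delta_rot":[0,0,0],"fingers":0}
  ]
}}

```text
clock: 4.75
position: [0.5143, -0.1052, 0.3581]
ee_rot: [-0.002, 0.259, 0.966, -0.0]
contact_force: [0.4, -0.1, -2.4]
width: 0.0112
gripper_force: 60.4
```

{"api": "servo_tool", "payload": {
  "moves": [
    {"dp":[-0.09,-0.17,0],"delta_rot":[0,0,0],"fingers":0},
    {"dp":[-0.08,-0.16,0],"delta_rot":[0,0,0],"fingers":0},
    {"dp":[-0.06,-0.12,0],"delta_rot":[0,0,0],"fingers":0},
    {"dp":[-0.04,-0.08,0],"delta_rot":[0,0,0],"fingers":0},
    {"dp":[-0.03,-0.06,0],"delta_rot":[0,0,0],"fingers":0}
  ]
}}

```text
clock: 5.25
position: [0.5079, -0.2366, 0.3586]
ee_rot: [-0.001, 0.26, 0.966, 0.0]
contact_force: [0.1, -0.0, -3.6]
width: 0.0112
gripper_force: 60.6
```

{"api": "servo_tool", "payload": {
  "moves": [
    {"dp":[0,0,0],"delta_rot":[0,0,-0.6],"fingers":0},
    {"dp":[0,0,0],"delta_rot":[0,0,-1],"fingers":0},
    {"dp":[0,0,0],"delta_rot":[0,0,-1],"fingers":0},
    {"dp":[0,0,0],"delta_rot":[0,0,-0.73],"fingers":0},
    {"dp":[0,0,0],"delta_rot":[0,0,0],"fingers":0}
  ]
}}

```text
clock: 5.75
position: [0.5086, -0.2346, 0.3594]
ee_rot: [-0.001, 0.095, 0.995, 0.001]
contact_force: [-0.9, -0.1, -2.9]
width: 0.011
gripper_force: 60.5
```

```bash
python3 -c "
from h import *
plan(.5084,-.2363,.36,79.05)
for n in('scene','top'):
    im,d,c=grab(n);cv2.imwrite(f'pics/{n}2.png',cv2.resize(im[60:240,80:300,::-1] if n=='scene' else im[140:280,250:470,::-1],None,fx=3,fy=3)); np.savez(f'{n}2.npz',im=im,W=cloud(d,c))
"
```

```text
clock 5.75 pos [ 0.5086 -0.2346  0.3594] w 0.011025324268196326 F [-0.94 -0.07 -2.89] yhead 79.11270059685953
dp units [-0.001 -0.009 -0.003] rot units [ 0.01  -0.011  0.011]
```

View pics/scene2.png

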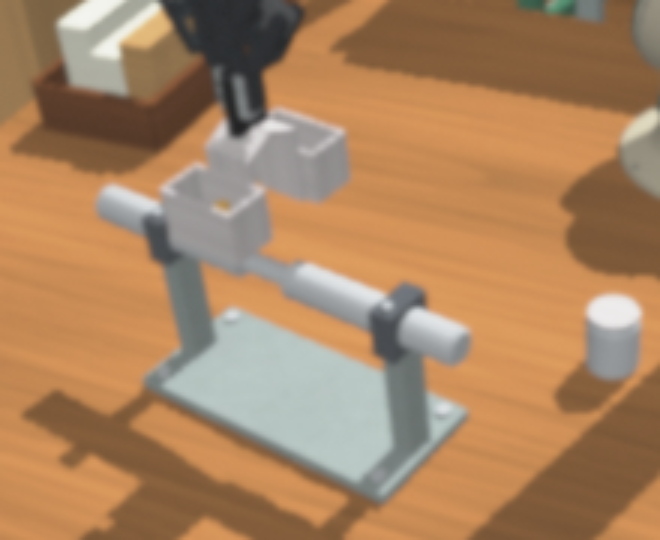

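View pics/top2.png

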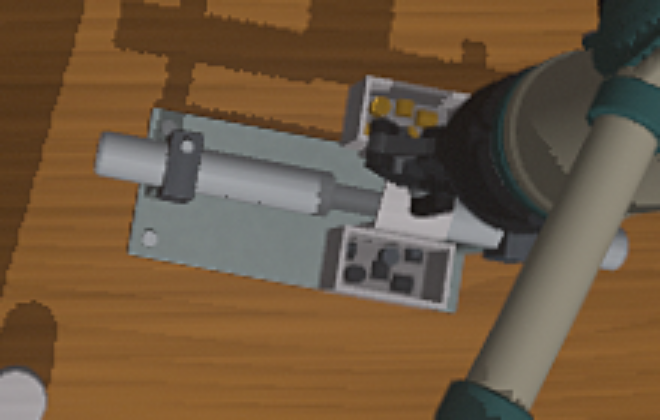

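The scene crop shows the caddy held level above the bar, with the neck's near end showing at crop ≈(265,265). In the top crop the bridge (≈(440,215)) lies over the neck, whose left shoulder is at ≈(330,195). I measure the caddy's offset from the neck in both views before lowering.

```bash
python3 - <<'E'
from h import *
a=np.array([.19,.9818]); b=np.array([.9818,-.19]); c0=np.array([.508,-.225])
for n in("top","scene"):
    f=np.load(n+"2.npz"); W=f['W']; im=f['im'].astype(int); mx=im.max(-1); sat=mx-im.min(-1)
    box=(W[...,0]>.38)&(W[...,0]<.66)&(W[...,1]<-.12)&(W[...,1]>-.34)
    for lo,hi in((.232,.252),(.20,.252)):
        m=box&(W[...,2]>lo)&(W[...,2]<hi)&(mx>120)&(sat<45)
        P=W[m]; r=P[:,:2]-c0; s=r@a; p=r@b
        print(n,len(P),"rect",cv2.minAreaRect(P[:,:2].astype(np.float32)),"s",np.percentile(s,[1,99]).round(4),"p",np.percentile(p,[1,99]).round(4))
    # neck edges, thick crest z by s, from first picture
    W=np.load(n+"0.npz")['W']; P=W[(W[...,0]>.2)&(W[...,0]<.6)&(W[...,1]<-.02)&(W[...,1]>-.5)]
    s=(P[:,:2]-c0)@a; p=(P[:,:2]-c0)@b; m=(abs(p-.003)<.006)&(P[:,2]>.14)&(P[:,2]<.17)
    for k in np.arange(-.05,.03,.0025):
        q=m&(s>=k)&(s<k+.0025)
        if q.any(): print(" %.4f:%.1f"%(k,1e3*np.median(P[q,2])),end="")
    print()
E
```

```text
top 295 rect ((0.5060538649559021, -0.23400792479515076), (0.07087931036949158, 0.1357189118862152), 80.04114532470703) s [-0.045  0.025] p [-0.0682  0.067 ]
top 379 rect ((0.5060538649559021, -0.23400792479515076), (0.07087931036949158, 0.1357189118862152), 80.04114532470703) s [-0.0449  0.025 ] p [-0.0683  0.0669]
 -0.0500:157.6 -0.0475:157.2 -0.0450:156.5 -0.0425:157.6 -0.0400:155.8 -0.0375:149.9 -0.0350:149.9 -0.0325:150.1 -0.0300:149.3 -0.0275:150.3 -0.0250:149.9 -0.0225:150.1 -0.0200:149.8 -0.0175:150.1 -0.0150:150.0 -0.0125:149.7 -0.0100:151.2 -0.0075:150.2 -0.0050:150.2 -0.0025:149.6 0.0000:149.4 0.0025:150.5 0.0050:149.4 0.0075:149.4 0.0100:150.0 0.0125:155.8 0.0150:155.7 0.0175:157.1 0.0200:156.8 0.0225:157.3 0.0250:157.5 0.0275:158.1
scene 662 rect ((0.5073155164718628, -0.2332850843667984), (0.07439889013767242, 0.13793760538101196), 79.9175796508789) s [-0.0437  0.0286] p [-0.0664  0.0685]
scene 1530 rect ((0.5074679255485535, -0.23305729031562805), (0.0744810476899147, 0.13801482319831848), 79.61897277832031) s [-0.0432  0.0284] p [-0.0659  0.0685]
 -0.0500:156.0 -0.0475:156.0 -0.0450:154.8 -0.0425:156.6 -0.0400:154.8 -0.0375:152.8 -0.0350:148.2 -0.0325:149.4 -0.0300:150.0 -0.0275:148.4 -0.0250:149.8 -0.0225:149.1 -0.0200:148.1 -0.0175:146.7 -0.0150:148.6 -0.0125:148.3 -0.0100:148.5 -0.0075:149.1 -0.0050:148.4 -0.0025:148.4 0.0000:148.5 0.0025:148.7 0.0050:147.8 0.0075:149.9 0.0125:153.8 0.0150:156.3 0.0175:156.9 0.0200:157.2 0.0225:155.7 0.0250:155.6 0.0275:155.6
```

{"api": "servo_tool", "payload": {
  "moves": [
    {"dp":[-0.008,-0.016,0.05],"delta_rot":[0,0,0],"fingers":0},
    {"dp":[0,0,0.1],"delta_rot":[0,0,0],"fingers":0},
    {"dp":[0,0,0.1],"delta_rot":[0,0,0],"fingers":0},
    {"dp":[0,0,0.1],"delta_rot":[0,0,0],"fingers":0},
    {"dp":[0,0,0.08],"delta_rot":[0,0,0],"fingers":0}
  ]
}}

```text
clock: 6.35
position: [0.5093, -0.2385, 0.2718]
ee_rot: [-0.001, 0.096, 0.995, 0.0]
contact_force: [-0.9, 0.7, -2.0]
width: 0.0116
gripper_force: 60.5
```

{"api": "servo_tool", "payload": {
  "moves": [
    {"dp":[0,0,0.05],"delta_rot":[0,0,0],"fingers":0},
    {"dp":[0,0,0.03],"delta_rot":[0,0,0],"fingers":0},
    {"dp":[0,0,0],"delta_rot":[0,0,0],"fingers":0},
    {"dp":[0,0,0],"delta_rot":[0,0,0],"fingers":0}
  ]
}}

```text
clock: 6.75
position: [0.5101, -0.239, 0.2584]
ee_rot: [0.001, 0.095, 0.995, -0.0]
contact_force: [0.5, -0.8, -2.7]
width: 0.0114
gripper_force: 60.5
```

{"api": "servo_tool", "payload": {
  "moves": [
    {"dp":[0,0,0.02],"delta_rot":[0,0,0],"fingers":0},
    {"dp":[0,0,0.02],"delta_rot":[0,0,0],"fingers":0},
    {"dp":[0,0,0.01],"delta_rot":[0,0,0],"fingers":0},
    {"dp":[0,0,0.01],"delta_rot":[0,0,0],"fingers":0},
    {"dp":[0,0,0],"delta_rot":[0,0,0],"fingers":0}
  ]
}}

```text
clock: 7.25
position: [0.5096, -0.2386, 0.2456]
ee_rot: [-0.0, 0.095, 0.995, 0.0]
contact_force: [-0.4, -0.1, -2.7]
width: 0.0117
gripper_force: 60.6
```

{"api": "servo_tool", "payload": {
  "moves": [
    {"dp":[0,0,0.01],"delta_rot":[0,0,0],"fingers":0},
    {"dp":[0,0,0],"delta_rot":[0,0,0],"fingers":0},
    {"dp":[0,0,0],"delta_rot":[0,0,0],"fingers":0}
  ]
}}

```text
clock: 7.55
position: [0.5098, -0.2387, 0.2438]
ee_rot: [-0.0, 0.095, 0.995, 0.0]
contact_force: [0.5, 0.3, -2.4]
width: 0.0112
gripper_force: 60.6
```

Below the thick-bar riding height with no contact, so the bridge is entering the neck. I lower the remaining 5 mm gently.

{"api": "servo_tool", "payload": {
  "moves": [
    {"dp":[0,0,0.01],"delta_rot":[0,0,0],"fingers":0},
    {"dp":[0,0,0],"delta_rot":[0,0,0],"fingers":0},
    {"dp":[0,0,0.01],"delta_rot":[0,0,0],"fingers":0},
    {"dp":[0,0,0],"delta_rot":[0,0,0],"fingers":0}
  ]
}}

```text
clock: 7.95
position: [0.5096, -0.2387, 0.2396]
ee_rot: [-0.0, 0.095, 0.995, 0.0]
contact_force: [-0.3, -0.2, -2.9]
width: 0.011
gripper_force: 60.6
```

{"api": "servo_tool", "payload": {
  "moves": [
    {"dp":[0,0,0.005],"delta_rot":[0,0,0],"fingers":0},
    {"dp":[0,0,0],"delta_rot":[0,0,0],"fingers":0},
    {"dp":[0,0,0],"delta_rot":[0,0,0],"fingers":0}
  ]
}}

```text
clock: 8.25
position: [0.5098, -0.2387, 0.2389]
ee_rot: [0.0, 0.095, 0.995, 0.0]
contact_force: [0.2, -0.0, -2.9]
width: 0.0117
gripper_force: 60.7
```

{"api": "servo_tool", "payload": {
  "moves": [
    {"dp":[0,0,0.005],"delta_rot":[0,0,0],"fingers":0},
    {"dp":[0,0,0],"delta_rot":[0,0,0],"fingers":0},
    {"dp":[0,0,0.005],"delta_rot":[0,0,0],"fingers":0},
    {"dp":[0,0,0],"delta_rot":[0,0,0],"fingers":0}
  ]
}}

```text
clock: 8.65
position: [0.5098, -0.2388, 0.2387]
ee_rot: [0.001, 0.095, 0.995, -0.0]
contact_force: [-2.7, 1.4, 8.6]
width: 0.0111
gripper_force: 62.5
```

Load appears at TCP z 0.2387, which puts the caddy at about 78 mm, seated. I release it slowly.

{"api": "servo_tool", "payload": {
  "moves": [
    {"dp":[0,0,-0.003],"delta_rot":[0,0,0],"fingers":0.1},
    {"dp":[0,0,0],"delta_rot":[0,0,0],"fingers":0.2},
    {"dp":[0,0,0],"delta_rot":[0,0,0],"fingers":0.35},
    {"dp":[0,0,0],"delta_rot":[0,0,0],"fingers":0.5},
    {"dp":[0,0,0],"delta_rot":[0,0,0],"fingers":0.5}
  ]
}}

```text
clock: 9.15
position: [0.5098, -0.2388, 0.2372]
ee_rot: [-0.0, 0.095, 0.995, 0.0]
contact_force: [-0.2, 0.1, 1.1]
width: 0.0424
gripper_force: 0.0
```

{"api": "servo_tool", "payload": {
  "moves": [
    {"dp":[0,0,-0.05],"delta_rot":[0,0,0],"fingers":0.5},
    {"dp":[0,0,-0.1],"delta_rot":[0,0,0],"fingers":0.5},
    {"dp":[0,0,-0.15],"delta_rot":[0,0,0],"fingers":0.5},
    {"dp":[0,0,-0.15],"delta_rot":[0,0,0],"fingers":0.5},
    {"dp":[0,0,-0.15],"delta_rot":[0,0,0],"fingers":0.5}
  ]
}}

```text
clock: 9.65
position: [0.5097, -0.2387, 0.3593]
ee_rot: [0.0, 0.095, 0.995, -0.0]
contact_force: [-0.3, -0.5, -0.1]
width: 0.0426
gripper_force: 0.0
```

{"api": "servo_tool", "payload": {
  "moves": [
    {"dp":[0,0,0],"delta_rot":[0,0,0],"fingers":0.5},
    {"dp":[0,0,0],"delta_rot":[0,0,0],"fingers":0.5},
    {"dp":[0,0,0],"delta_rot":[0,0,0],"fingers":0.5},
    {"dp":[0,0,0],"delta_rot":[0,0,0],"fingers":0.5},
    {"dp":[0,0,0],"delta_rot":[0,0,0],"fingers":0.5}
  ]
}}

```text
clock: 10.15
position: [0.5095, -0.2386, 0.3564]
ee_rot: [-0.001, 0.095, 0.995, 0.001]
contact_force: [-0.3, -0.0, -1.0]
width: 0.0431
gripper_force: 0.0
```

```bash
python3 - <<'E'
from h import *
s=readout.get_state(); print(s['clock'],s['position'],s['contact_force'])
for n in('scene','top'):
    im,d,c=grab(n); W=cloud(d,c)
    if n=='scene': cv2.imwrite('pics/scene3.png',cv2.resize(im[60:240,80:300,::-1],None,fx=3,fy=3))
    i=im.astype(int); m=(W[...,0]>.38)&(W[...,0]<.66)&(W[...,1]<-.12)&(W[...,1]>-.34)&(W[...,2]>.112)&(W[...,2]<.135)&(i.max(-1)>120)&(i.max(-1)-i.min(-1)<45)
    b=np.array([.9818,-.19]); p=(W[...,:2]-[.508,-.225])@b; m&=(abs(p)>.024)&(abs(p)<.075)
    P=W[m]; p=p[m]; print(n,cv2.minAreaRect(P[:,:2].astype(np.float32)),"rim z each side",[np.percentile(P[q,2],[50,90]).round(4) for q in(p<0,p>0)])
    g=(abs((W[...,:2]-[.508,-.225])@b)<.025)&(W[...,1]<-.18)&(W[...,1]>-.3)&(W[...,2]>.185)&(W[...,2]<.21)
    print(" grip top z",np.percentile(W[g][:,2],[50,95]) if g.any() else None)
E
```

```text
10.15 [ 0.50949708 -0.23857583  0.35637308] [-0.25472606 -0.03020406 -1.04552285]
scene ((0.5018082857131958, -0.2677788734436035), (0.13556499779224396, 0.13838009536266327), 78.64330291748047) rim z each side [array([0.1203, 0.1254]), array([0.1204, 0.1264])]
 grip top z [0.19624269 0.20067934]
top ((0.5059391260147095, -0.2393609583377838), (0.07065185159444809, 0.13570860028266907), 79.69445037841797) rim z each side [array([0.1253, 0.1282]), array([0.1227, 0.125 ])]
 grip top z [0.20062632 0.20332986]
```

View pics/scene3.png

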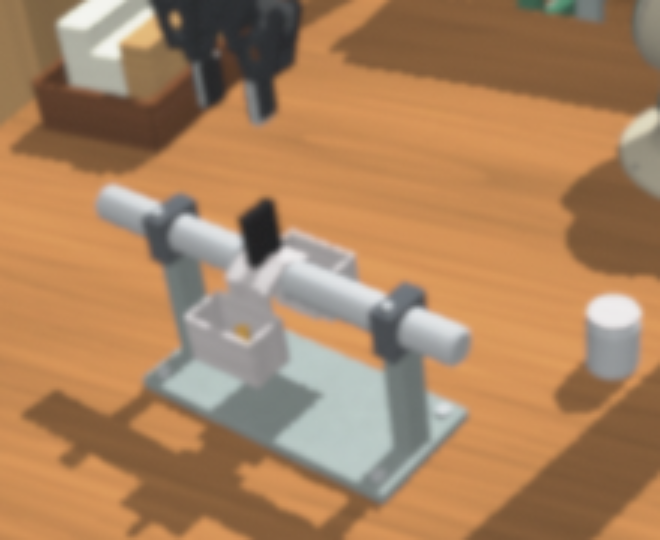

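The picture shows the caddy astride the bar with its bridge down in the neck (crop ≈(265,265)), level and square. The grip top at 0.200 m and the rims at about 0.123 m both match z = 78 mm. The gripper is well clear, so I hand it in.

```bash
python3 -c "
from rig import manip
print(manip.sign_off())"
```

```text
the job is handed in; nothing more can be done
None
```

The caddy is hanging level and square in the bar's neck, about 78 mm above the stand's underside by the camera heights; the gripper is clear, the carton and tin were left alone, and the job was handed in at about 10 s.

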